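Pin the loose roller of a guided-bend tester

TASK

One of the two rollers in the bend tester has lost its axle pin. Slide the clear guard fully open, take the matching barrel-headed long pin from the tooling block and seat it fully home in the empty roller support, then let go and slide the guard fully shut. Leave the test coupon standing where it is, the other pins in their block and the other things on the table undisturbed.

Things in the scene. Friction and masses are not known exactly. Their poses are not given: they have to be found in the camera images.
- tester: Horizontal guided-bend tester, grey steel, fixed, 430 x 236 mm. Origin on the table, under the middle of the line through its two rollers. +X runs along the machine to its blue hydraulic cylinder (away from the robot at yaw 0). The two roller supports stand at X = 0, Y = +56 and -56 mm; which one is empty varies. The former (push block on the ram) fills X = 47 to 110, |Y| < 20 mm, up to z = 92 mm.
- bay (a point): Centre of the bending bay's floor (tester X = 10 mm, z = 20 mm); axes as the tester's. The bay is open above when the guard is open; inside, X = -90 to 110 and |Y| < 100 mm in the tester's frame. Side walls 12 mm thick, with the guard rails up to z = 140 mm; near end plate (X = -105 to -90) up to z = 110 mm; crosshead (X = 110 to 135) up to z = 130 mm.
- guard (a joint): Sliding guard: clear panel in an aluminium frame, 220 x 226 mm, lying on the tester's rails (underside z = 142, top z = 150 mm). Value in m: 0 = shut (panel from X = -108 to 112 mm of the tester), 0.170 = fully open (slid along the tester's +X over the cylinder). Starts between shut and 90 mm open. About 4 N of sliding friction; stays where it is left.
- guard_handle (a point): Centre of the guard's black grab bar: a horizontal 12 mm round bar, 110 mm long along the tester's Y, on two end posts, its centre 36 mm above the top of the guard panel (z = 186 mm). It moves with the guard: X = -75 mm when shut, +95 mm when fully open. Axes as the tester's.
- support_empty: The roller support whose axle pin is missing, fixed: dark steel clevis 48 (X) x 44 (Y) mm, 72 mm tall, with a base, a 36 mm steel roller and an upper lug; seen from above it has an open round hole. Origin under the roller's axis, on the tester's bed (z = 20 mm).
- bore (a point): Centre of the mouth of the empty support's bore, in the top face of its upper lug (z = 92 mm above the table). The vertical bore is 13.5 mm in diameter (the pin's tip is what leads in) and runs down through upper lug (14 mm), roller (wider bore, 16 mm) and the 16 mm base, 72 mm in all.
- support_pinned: The other support, the same, with its axle pin fitted and fast: the same barrel head as the missing pin stands on its upper lug up to z = 134 mm. Origin under the roller's axis, on the tester's bed.
- coupon: Weld test coupon, loose: steel plate 10 (its x) x 150 (its y) x 38 mm tall, standing on edge across the bay between former and rollers (about X = 34 mm), on a rest bar 36 mm above the table; top at z = 74 mm; 0.44 kg. Origin at the centre of its lower edge.
- pin_block: Tooling block, fixed: aluminium block 240 (its x) x 60 (its y) x 50 mm tall, origin under its centre. Four upright 13.5 mm holes, 40 mm deep, in a row along its x at -87, -29, +29 and +87 mm, each with one pin standing in it; which pin is where varies.
- axle_pin: The pin to fit, steel, 0.12-0.2 kg: 12 mm round shank 60 mm long with a fully rounded tip, under a collar 26 mm wide, 4 mm thick, and a ribbed barrel head 20 mm in diameter; head with collar 42 mm tall. Origin on the axis at the collar's underside (seating face), z up through the head; tip at z = -60 mm. In the block its collar is 20 mm above the block's top (origin at z = 70 mm).
- stub_pin: Wrong pin: the same barrel head and collar, but a shank of only 44 mm, so its collar stands 4 mm above the block's top (origin at z = 54 mm). Origin at the collar's underside.
- ball_pin: Wrong pin with a black ball knob 30 mm in diameter, centre 26 mm above its origin at the collar's underside (origin at z = 70 mm in the block); total head height 41 mm.
- tee_pin: Wrong pin with a T-bar handle, 50 mm long (along its x), 10 mm thick, centre 34 mm above its origin at the collar's underside (origin at z = 70 mm in the block).
- pipe_coupon: Bystander, loose: brown welded pipe piece standing upright, 88 mm outside diameter (93 mm over the weld), 100 mm tall. Origin under its centre.
- tee_coupon: Bystander, loose: welded T-joint, base plate 150 (x) x 70 (y) x 8 mm with a 50 mm upright plate along its middle, 58 mm tall. Origin under its centre.
- chipping_hammer: Bystander, loose: chipping hammer lying flat, about 242 mm long along its x, head across at x = +100 mm, spanning y from -90 to +84 mm, 32 mm high. Origin on the table under the middle of its length.

How it is judged:
By the outcome, as a careful person would: the job done as asked, in the order asked, and still so for the second after the job is handed in, with the robot touching nothing.
It also fails if it takes over 64 s, if anything falls off the work surface, if the arm or the gripper's body presses on something with over 40 N, if the wrist force passes 120 N, or if a joint passes its speed limit or range.

ROBOT

A 6-joint arm with a two-finger parallel gripper is mounted at the origin on the work surface. World frame = base frame: x ahead of the robot, y to its left, z up, the work surface at z = 0. Lengths are in m, angles in rad, forces in N, time in s.
With the tool pointing down it reaches from about 0.4 to 0.825 m from the base axis. Payload 7 kg.
Tool frame: the origin (TCP) lies on the centre line of the jaws, within the pads' length; the fingertips stand 22 mm ahead of it and the grasp point (between the pads) lies 3 mm ahead of it; z points along the fingers, y is the line along which they close (so a half turn about z gives the same grasp; the last joint's range is limited). The gripper opens to 88 mm and grips with 3 to 60 N. Pads are 19 mm wide; open, the fingers measure 130 mm over their backs; the gripper's body (78 mm by 193 mm) begins 47 mm behind the grasp point.
Start: joints at [-0.813, 0.359, 0.012, 0, -1.224, -0.288], TCP at [0.306, -0.602, 0.249] pointing down, gripper open.
Joint ranges: [-3.07, 3.07], [-1.43, 2.12], [-1.02, 1.25], [-3.03, 1.67], [-3.05, -0], [-3.03, 3.03]. Speed limits (rad/s): [2.39, 2.39, 3.01, 3.14, 3.14, 3.14].

INTERFACE

Orientations are given as [roll, pitch, yaw] about the fixed x, y, z axes, in that order (R = Rz(yaw) Ry(pitch) Rx(roll)).
In Python, from station import arm gives the robot as it stands.
- The arm moves only by the tool arm_command, never from a script. Its argument "series" is one flat list of numbers, 7 for each row, row after row: the turn, a rotation vector about the tool's x, y, z each as a share of 90 degrees, from -1 to 1, then the shift along the tool's x, y, z each as a share of 0.1 m, from -1 to 1, then the opening, from 0 (shut) to 1 (fully open). A call has 1 to 8 rows; each row is the pose to reach, as a shift and turn from the pose commanded when the call began, along the tool's axes at that moment; what a row does not reach only later rows make up. A row lasts 1/8 s, in which the tool goes at most 62.5 mm and 10.7 degrees, less where a joint would pass 70% of its speed; a pose out of reach is approached as far as the arm can. A call with a number of a shift or a turn outside -1 to 1 is refused whole. A call with a gripper value outside its range is refused whole. The fingers move at their own pace and stop on an object; "force" is the grip in N (left out, the last holds). Time passes only in rows, so rows that repeat a pose let the fingers close. It gives the time, the measured TCP pose, the force, the opening and the grip force at its end, in the units of the state.
- arm.get_state(): the state, without advancing time (a new reading comes with each control period).
- arm.grab_frame(name): name is "side" or "top" or "wrist"; returns the picture (400x640x3 uint8, blue, green, red); there is no depth.
- arm.camera_model(name): a dict with "fovy" (degrees; the focal length in pixels is half the picture's height over the tangent of half this angle, whatever the lens; pixels are square), "cx", "cy" (the principal point, pixels), "pose" (4x4, takes a point from camera to world coordinates). Camera axes: x right, y down, z forward; pixel columns grow to the right and rows downward; lengths in m; the calibration is good to about 2 mm. A picture is of the moment at which its call begins: read the wrist's pose just before it. camera_model takes no time and is no camera call; for the wrist camera it gives the pose at the moment of the call.
- arm.job_done(): hands the job in; it is judged then, once.
The state is a dict: "t": time; "q": joint angles; "qd": joint speeds; "joint_efforts": joint torques, N m; "eef_pos": TCP position; "ee_rot": TCP orientation; "force": force on the tool from outside, world axes, zero at the start; "moment": the same for the moment, N m; "width": finger opening in m; "gripper_force": force on a finger pad.
Only numpy, scipy, OpenCV 4.12 (cv2) and the standard library are available. Lean on these libraries where they do the work, as an engineer would, in place of code of your own. Each camera call takes 0.05 s, during which the arm holds its last target. There are 200 camera calls.

## Working session

There is one attempt and no reset: what is moved stays moved. The work goes in short steps, Python scripts to look and compute and a tool call to move; the robot and the scene stay as the last step left them, time stands still between calls to the robot, and variables do not carry over. Pictures are saved under pics/ and viewed, at most 10 in all, crops included, and the job is handed in when it is done.

Besides the shell and the picture viewer there is one more tool, called after "Emit:" in YAML: its name, and indented under it one key for each argument. arm_command: Moves the arm, as the interface text tells. Its arguments: {"type":"object","properties":{"series":{"type":"array"},"force":{"type":"number"}},"required":["series"]}

```bash
ls; mkdir -p pics; python3 - <<'E'
from station import arm
import cv2,numpy as np
np.set_printoptions(precision=4,suppress=True)
s=arm.get_state();print(s)
for n in("side","top"):
    im=arm.grab_frame(n);cv2.imwrite(f"pics/{n}0.png",im);c=arm.camera_model(n);print(n,c)
print(arm.camera_model("wrist"))
E
```

```text
pics
{'t': 0.0, 'q': array([-0.8129,  0.3593,  0.0111, -0.0004, -1.2241, -0.2881]), 'qd': array([-0.0022, -0.001 , -0.0031,  0.0008,  0.0006, -0.0003]), 'joint_efforts': array([  0.0007, -58.2724,  29.3065,   6.9973,   0.0071,  -0.0001]), 'eef_pos': array([ 0.3053, -0.6015,  0.2476]), 'ee_rot': array([ 3.14  , -0.0001, -2.6719]), 'force': array([0.1163, 0.3484, 0.2105]), 'moment': array([-0.0132,  0.0425, -0.0227]), 'gripper_force': 0.0, 'width': 0.08762444533469281}
side {'fovy': 45.34005156704213, 'cx': 312.31727260039713, 'cy': 196.9080973951612, 'pose': array([[-0.2182,  0.8338, -0.5072,  1.3557],
       [ 0.9759,  0.1892, -0.1088,  0.1544],
       [ 0.0052, -0.5187, -0.8549,  1.4106],
       [ 0.    ,  0.    ,  0.    ,  1.    ]])}
top {'fovy': 52.27203377486897, 'cx': 324.3825450706803, 'cy': 206.23689131137886, 'pose': array([[ 0.004 , -0.9743,  0.2252,  0.2616],
       [-1.    , -0.0028,  0.0055, -0.0278],
       [-0.0047, -0.2252, -0.9743,  1.5506],
       [ 0.    ,  0.    ,  0.    ,  1.    ]])}
{'fovy': 66.05348797631449, 'cx': 318.92938932808426, 'cy': 201.34485440261827, 'pose': array([[-0.4523,  0.8611,  0.2322,  0.244 ],
       [ 0.8919,  0.4365,  0.1185, -0.634 ],
       [ 0.0007,  0.2607, -0.9654,  0.386 ],
       [ 0.    ,  0.    ,  0.    ,  1.    ]])}
```

View pics/top0.png

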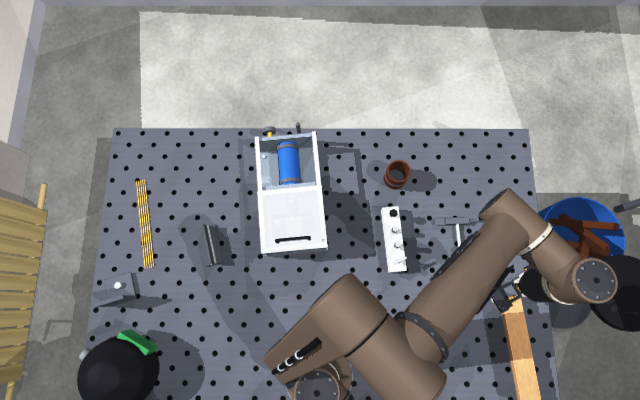

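View pics/side0.png

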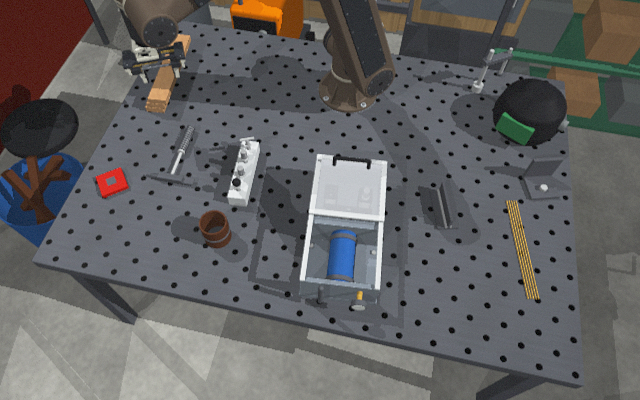

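```bash
cat > h.py <<'E'
import numpy as np,cv2
from station import arm
np.set_printoptions(precision=4,suppress=True)
def ray(c,uv):
    f=200/np.tan(np.radians(c["fovy"])/2);P=c["pose"]
    d=P[:3,:3]@np.array([(uv[0]-c["cx"])/f,(uv[1]-c["cy"])/f,1]);return P[:3,3],d/np.linalg.norm(d)
def tri(obs):
    A=np.zeros((3,3));b=np.zeros(3);R=[ray(c,uv) for c,uv in obs]
    for o,d in R:
        M=np.eye(3)-np.outer(d,d);A+=M;b+=M@o
    p=np.linalg.solve(A,b);return p,[1000*np.linalg.norm((np.eye(3)-np.outer(d,d))@(p-o)) for o,d in R]
def atz(c,uv,z):
    o,d=ray(c,uv);return o+d*(z-o[2])/d[2]
def px(c,p):
    P=c["pose"];f=200/np.tan(np.radians(c["fovy"])/2);q=P[:3,:3].T@(np.array(p)-P[:3,3]);return np.array([c["cx"]+f*q[0]/q[2],c["cy"]+f*q[1]/q[2]])
E
python3 - <<'E'
import cv2,numpy as np
a=cv2.imread("pics/top0.png")[200:275,245:415];b=cv2.imread("pics/side0.png")[135:210,225:395]
f=lambda i:cv2.resize(i,(782,300),interpolation=cv2.INTER_CUBIC) # scale 4.6 x, 4.0 y
cv2.imwrite("pics/z0.png",np.vstack([f(a),f(b)]))
E
```

```text
(no output)
```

View pics/z0.png

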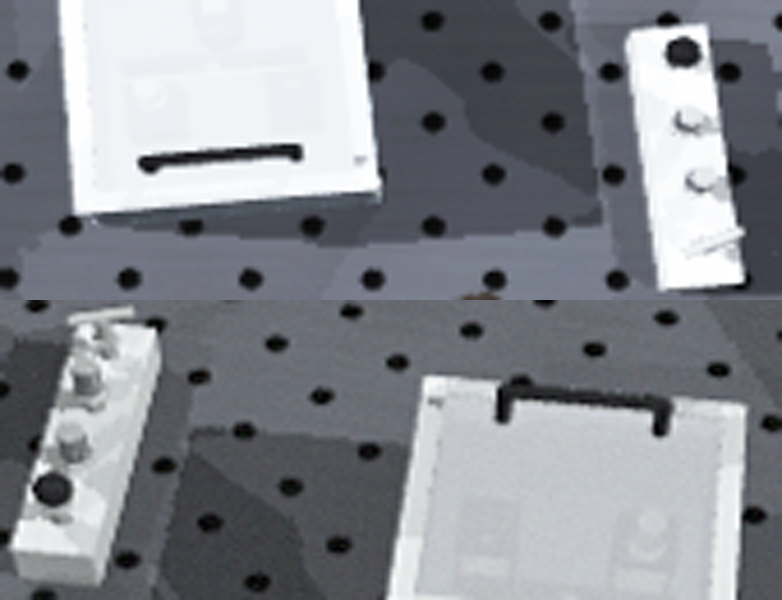

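Top view: bar from zoom (148,160) to (297,152). The +y support has its pin and the −y one is empty. The block's order from far to near is ball, barrel, barrel, tee.

```bash
python3 - <<'E'
from h import *
T=arm.camera_model("top");S=arm.camera_model("side")
t=lambda u,v:(T,(245+u/4.6,200+v/4)); s=lambda u,v:(S,(225+u/4.6,135+(v-300)/4))
for n,a,b in[("barL",t(148,158),s(664,402)),("barR",t(297,151),s(504,391)),("barrelFar top",t(687,118),s(72,428)),("barrelNear",t(698,178),s(87,366)),("ball",t(683,52),s(52,489)),("tee",t(718,240),s(100,315)),("pinned",t(150,92),s(652,520)),
("panel nearL",t(78,214),s(746,405)),("panel nearR",t(381,194),s(424,378))]:
    print(n,*tri([a,b]))
E
```

```text
barL [0.4608 0.1413 0.1874] [np.float64(2.6866847036128036), np.float64(2.6866847036127837)]
barR [0.4683 0.0322 0.179 ] [np.float64(2.4603997850114), np.float64(2.460399785011442)]
barrelFar top [ 0.5128 -0.2728  0.0928] [np.float64(0.32195747255541174), np.float64(0.3219574725555115)]
barrelNear [ 0.4566 -0.2773  0.1044] [np.float64(0.5465015986429642), np.float64(0.546501598642951)]
ball [ 0.5737 -0.2706  0.0919] [np.float64(1.6920521656443608), np.float64(1.692052165644364)]
tee [ 0.4012 -0.2876  0.1028] [np.float64(3.8881743264592687), np.float64(3.8881743264592536)]
pinned [0.5293 0.1501 0.1232] [np.float64(3.402260249706103), np.float64(3.402260249706062)]
panel nearL [0.4184 0.1978 0.143 ] [np.float64(2.6801784915138764), np.float64(2.680178491513911)]
panel nearR [ 0.4373 -0.0301  0.1364] [np.float64(2.290284175101041), np.float64(2.2902841751010317)]
```

Emit:
arm_command:
  series: [0,0,0,-0.41,0.38,-0.09,1,0,0,0,-0.81,0.75,-0.17,1,0,0,0,-0.81,0.75,-0.17,1]

```text
t: 0.48
eef_pos: [0.345, -0.4959, 0.2667]
ee_rot: [-3.14, 0.001, -2.669]
force: [-0.1, -0.4, 0.6]
width: 0.0876
gripper_force: 0.0
```

Emit:
arm_command:
  series: [0,0,0,-0.41,0.38,-0.09,1,0,0,0,-0.81,0.75,-0.17,1,0,0,0,-0.81,0.75,-0.17,1]

```text
t: 0.85
eef_pos: [0.3832, -0.3928, 0.2834]
ee_rot: [-3.141, 0.001, -2.668]
force: [0.2, 0.3, 0.8]
width: 0.0875
gripper_force: 0.0
```

Emit:
arm_command:
  series: [0,0,0.11,-0.41,0.38,-0.09,1,0,0,0.23,-0.81,0.75,-0.17,1,0,0,0.23,-0.81,0.75,-0.17,1,0,0,0.23,-0.81,0.75,-0.17,1]

```text
t: 1.35
eef_pos: [0.4204, -0.2915, 0.2993]
ee_rot: [3.141, -0.0, -3.031]
force: [-0.3, -0.4, -1.1]
width: 0.0875
gripper_force: 0.0
```

```bash
cat >> h.py <<'E'
import json,time
def snap(name):
    c=arm.camera_model("wrist");im=arm.grab_frame("wrist");cv2.imwrite(f"pics/{name}.png",im)
    json.dump({k:(v.tolist() if hasattr(v,"tolist") else v) for k,v in c.items()},open(f"pics/{name}.json","w"))
    s=arm.get_state();print(s["t"],s["eef_pos"],s["ee_rot"],s["qd"].round(3))
def cam(name):
    c=json.load(open(f"pics/{name}.json"));c["pose"]=np.array(c["pose"]);return c
E
python3 -c "
from h import *
snap('w1')"
```

```text
1.4 [ 0.4201 -0.2919  0.2991] [ 3.1414 -0.0008 -3.0319] [-0.012  0.004 -0.001 -0.    -0.001 -0.004]
```

View pics/w1.png

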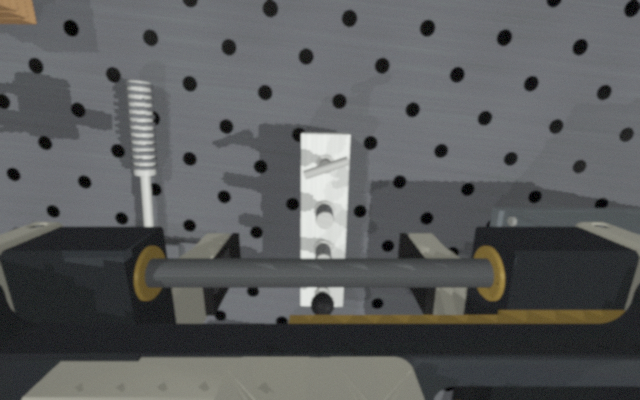

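Wrist view: block at columns 300–350, tee at (325,168), near barrel head at (323,213), far barrel at (323,245), ball at (322,303). Next I take a second view 0.1 m further out.

Emit:
arm_command:
  series: [0,0,0,-0.5,0,0,1,0,0,0,-1,0,0,1,0,0,0,-1,0,0,1,0,0,0,-1,0,0,1]

```text
t: 1.9
eef_pos: [0.5191, -0.2815, 0.2984]
ee_rot: [3.141, -0.002, -3.034]
force: [0.0, 0.2, 0.1]
width: 0.0872
gripper_force: 0.0
```

```bash
python3 -c "
from h import *
snap('w2')
a=cv2.imread('pics/w1.png')[125:265,260:390];b=cv2.imread('pics/w2.png')[40:250,260:390]
cv2.imwrite('pics/z2.png',np.hstack([cv2.resize(np.vstack([a,np.zeros((10,130,3),np.uint8)]),(390,450),interpolation=2),cv2.resize(b[:150],(390,450),interpolation=2)]))"
```

```text
1.95 [ 0.5188 -0.2814  0.299 ] [ 3.1413 -0.0012 -3.034 ] [ 0.002 -0.021 -0.004  0.     0.001 -0.005]
```

View pics/z2.png

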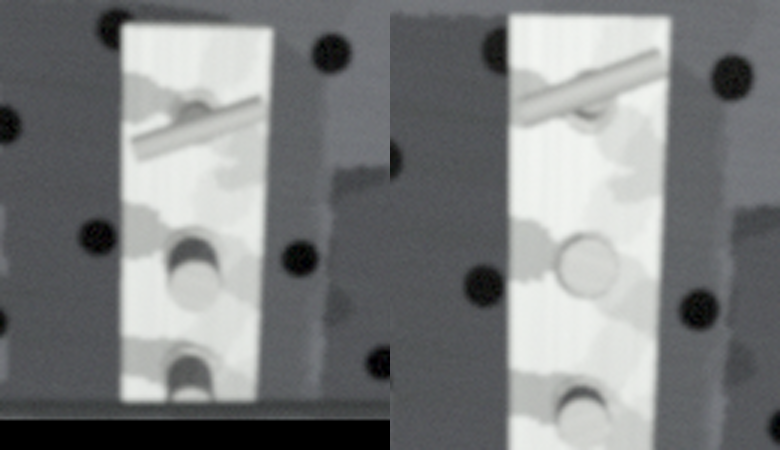

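Near barrel top disc is at (324.7,220.3) in w1 and (325.7,128.7) in w2. It looks larger, so higher, than the far one.

```bash
python3 - <<'E'
from h import *
a,b=cam("w1"),cam("w2");T=arm.camera_model("top");S=arm.camera_model("side")
print(tri([(a,(324.7,220.3)),(b,(325.7,128.7))]))
print("atz .112",atz(a,(324.7,220.3),.112),atz(b,(325.7,128.7),.112))
print("far z .096/.112",atz(b,(324,181),.096),atz(b,(324,181),.112))
# block near edge corners at z=.05
for uv in[(260+122/3,125+25/3),(260+272/3,125+28/3)]:print("w1",atz(a,uv,.05))
for uv in[(260+120/3,40+14/3),(260+281/3,40+16/3)]:print("w2",atz(b,uv,.05))
# side-edge direction
print(atz(a,(260+122/3,125+395/3),.05),atz(a,(260+257/3,125+395/3),.05),atz(b,(260+120/3,40+440/3),.05),atz(b,(260+263/3,40+440/3),.05))
E
```

```text
(array([ 0.4597, -0.2817,  0.1135]), [np.float64(0.03169794194319313), np.float64(0.031697941943330483)])
atz .112 [ 0.4602 -0.2816  0.112 ] [ 0.4598 -0.2817  0.112 ]
far z .096/.112 [ 0.5175 -0.2768  0.096 ] [ 0.5143 -0.2774  0.112 ]
w1 [ 0.3721 -0.3205  0.05  ]
w1 [ 0.3665 -0.2591  0.05  ]
w2 [ 0.3715 -0.3201  0.05  ]
w2 [ 0.3656 -0.2589  0.05  ]
[ 0.5367 -0.3049  0.05  ] [ 0.5299 -0.2435  0.05  ] [ 0.5371 -0.3048  0.05  ] [ 0.5305 -0.2439  0.05  ]
```

Emit:
arm_command:
  series: [0,0,0,-0.06,0.46,-0.04,1,0,0,0,-0.13,0.92,-0.08,1]

```text
t: 2.2
eef_pos: [0.5215, -0.1878, 0.3078]
ee_rot: [-3.141, 0.0, -3.035]
force: [-0.8, 0.7, -0.2]
width: 0.088
gripper_force: 0.0
```

Emit:
arm_command:
  series: [0,0,0,-0.06,0.46,-0.04,1,0,0,0,-0.13,0.92,-0.08,1]

```text
t: 2.45
eef_pos: [0.5247, -0.0943, 0.3164]
ee_rot: [3.142, 0.001, -3.034]
force: [-0.2, 0.3, 0.3]
width: 0.0875
gripper_force: 0.0
```

Emit:
arm_command:
  series: [0,0,0,-0.06,0.46,-0.04,1,0,0,0,-0.13,0.92,-0.08,1]

```text
t: 2.7
eef_pos: [0.5278, -0.0014, 0.3244]
ee_rot: [3.141, 0.001, -3.034]
force: [0.6, -0.2, 0.7]
width: 0.0873
gripper_force: 0.0
```

Emit:
arm_command:
  series: [0,0,0,-0.06,0.46,-0.04,1,0,0,0,-0.13,0.92,-0.08,1,0,0,0,-0.13,0.92,-0.08,1,0,0,0,-0.13,0.92,-0.08,1]

```text
t: 3.2
eef_pos: [0.5312, 0.0903, 0.3318]
ee_rot: [3.142, 0.0, -3.033]
force: [-1.0, 0.4, 0.4]
width: 0.0878
gripper_force: 0.0
```

```bash
python3 -c "
from h import *
snap('w3')"
```

```text
3.25 [0.5312 0.0899 0.3318] [ 3.1415  0.0003 -3.0337] [-0.011  0.002  0.002  0.    -0.001 -0.003]
```

Emit:
arm_command:
  series: [0,0,0,-0.5,0,0,1,0,0,0,-0.8,0,0,1,0,0,0,-0.8,0,0,1,0,0,0,-0.8,0,0,1]

```text
t: 3.75
eef_pos: [0.6107, 0.0984, 0.3313]
ee_rot: [-3.141, -0.001, -3.035]
force: [-0.6, 0.2, -0.7]
width: 0.0879
gripper_force: 0.0
```

```bash
python3 -c "
from h import *
snap('w4')
a=cv2.imread('pics/w3.png')[0:280,120:520];b=cv2.imread('pics/w4.png')[0:280,120:520]
f=lambda i:cv2.resize(i,(400,280))
cv2.imwrite('pics/z4.png',np.vstack([a,b]))
cv2.imwrite('pics/z4.png',np.hstack([a,b]))"
```

```text
3.8 [0.6106 0.0987 0.3318] [ 3.1416  0.     -3.0341] [ 0.011 -0.012 -0.     0.002  0.002 -0.002]
```

View pics/z4.png

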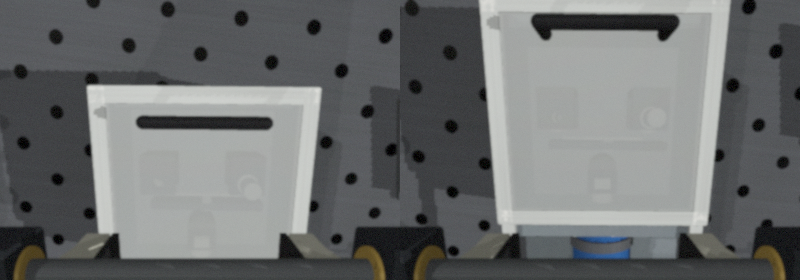

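Bar in w3: crop (137–272, 122.5). In w4: crop (132–279, 22). The empty hole in w4 is near crop (157,118), and the pinned head top is at (255,117).

```bash
python3 - <<'E'
from h import *
a,b=cam("w3"),cam("w4")
im=[cv2.imread(f"pics/w{i}.png",0).astype(float) for i in(3,4)]
pts=[]
for I,r in((im[0],(112,135)),(im[1],(10,34))):
    out=[]
    for u0 in(280,325,370):
        col=I[r[0]:r[1],u0-3:u0+4].mean(1);w=np.clip(90-col,0,None);out.append((u0,r[0]+(w*np.arange(len(w))).sum()/w.sum()))
    rows=int(out[1][1]);seg=I[rows-1:rows+2,230:430].mean(0);d=np.where(seg<90)[0]+230
    print(out,d.min(),d.max());pts.append((out,d.min(),d.max()))
for k,n in((0,'a'),(1,'b')):
    c=(a,b)[k];o,l,r=pts[k];p=np.polyfit(*zip(*o),1);
    L,R=atz(c,(l-.5,np.polyval(p,l)),.186),atz(c,(r+.5,np.polyval(p,r)),.186);d=R-L
    print("bar",(L+R)/2,np.linalg.norm(d),np.arctan2(-d[0],d[1]))
f=lambda k:((pts[k][1]+pts[k][2])/2,np.mean([q[1] for q in pts[k][0]]))
print(tri([(a,f(0)),(b,f(1))]))
print("pinned tri",tri([(a,(371,186)),(b,(375,117))]),"pin .134",atz(b,(375,117),.134),"hole .092",atz(b,(277,118),.092),atz(a,(279,182),.092))
print("panel near",atz(a,(208,86),.150),atz(a,(441,88),.150),"far",atz(b,(220,230),.15),atz(b,(431,226),.15))
H=np.vstack([cv2.resize(cv2.imread(f"pics/w{i}.png")[y:y+75,250:400],(750,300),interpolation=2) for i,y in((3,140),(4,80))])
cv2.imwrite("pics/z5.png",np.clip((H.astype(float)-110)*2.2,0,255).astype(np.uint8))
E
```

```text
[(280, np.float64(122.14183082271147)), (325, np.float64(122.40041734291677)), (370, np.float64(122.75943929459643))] 257 391
[(280, np.float64(21.465734972217543)), (325, np.float64(21.998972074695907)), (370, np.float64(22.141674780915288))] 251 398
bar [0.4658 0.0868 0.186 ] 0.12075614883017816 0.10176261641384678
bar [0.4653 0.0865 0.186 ] 0.12211930587556545 0.09976977786171724
(array([0.4658, 0.0867, 0.1878]), [np.float64(0.09541374379354015), np.float64(0.09541374379352255)])
pinned tri (array([0.534 , 0.1527, 0.1087]), [np.float64(0.2551481437866511), np.float64(0.255148143786625)]) pin .134 [0.5346 0.1486 0.134 ] hole .092 [0.5471 0.0406 0.092 ] [0.5448 0.0405 0.092 ]
panel near [ 0.4442 -0.0293  0.15  ] [0.4213 0.1977 0.15  ] far [ 0.6722 -0.0058  0.15  ] [0.6427 0.2248 0.15  ]
```

View pics/z5.png

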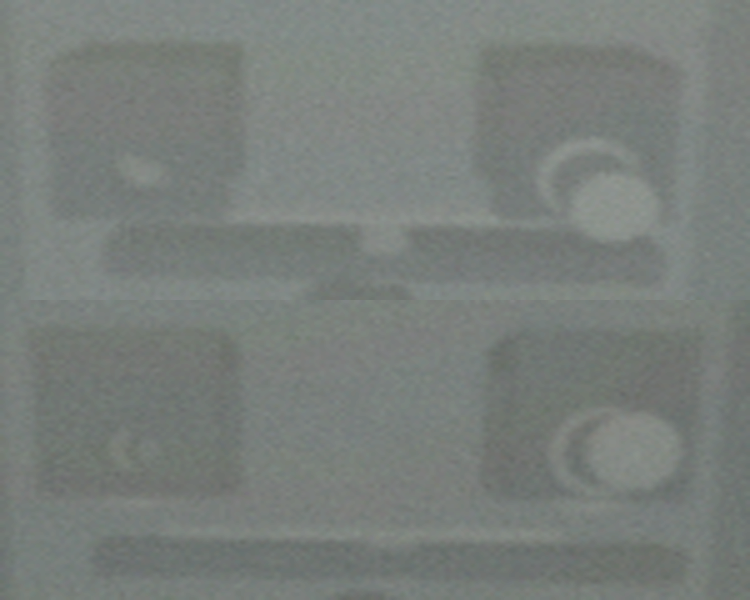

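Emit:
arm_command:
  series: [0,0,-0.1,0.2,0,0,1,0,0,-0.2,0.4,0,0,1,0,0,-0.3,0.6,0,0,1,0,0,-0.4,0.8,0,0,1,0,0,-0.5,1,0,0,1,0,0,-0.5,1,0,0,1]

```text
t: 4.55
eef_pos: [0.5103, 0.0884, 0.3329]
ee_rot: [-3.141, 0.002, -2.247]
force: [-0.2, -0.6, 0.6]
width: 0.0873
gripper_force: 0.0
```

Emit:
arm_command:
  series: [0,0,-0.1,0.06,0.07,0.12,1,0,0,-0.2,0.12,0.14,0.24,1,0,0,-0.3,0.18,0.21,0.36,1,0,0,-0.4,0.24,0.28,0.48,1,0,0,-0.495,0.3,0.35,0.6,1,0,0,-0.495,0.3,0.35,0.6,1,0,0,-0.495,0.3,0.35,0.6,1]

```text
t: 5.42
eef_pos: [0.4663, 0.0875, 0.2723]
ee_rot: [-3.14, 0.0, -1.474]
force: [0.0, -0.2, 0.5]
width: 0.0873
gripper_force: 0.0
```

Emit:
arm_command:
  series: [0,0,0,0,0,0.4,1,0,0,0,0,0,0.82,1,0,0,0,0,0,0.82,1,0,0,0,0,0,0.82,1]

```text
t: 5.92
eef_pos: [0.4669, 0.0878, 0.1913]
ee_rot: [-3.14, 0.0, -1.471]
force: [-0.2, -0.2, 1.0]
width: 0.088
gripper_force: 0.0
```

Emit:
arm_command:
  series: [0,0,0,0,0,0,0.1,0,0,0,0,0,0,0,0,0,0,0,0,0,0,0,0,0,0,0,0,0,0,0,0,0,0,0,0,0,0,0,0,0,0,0]
  force: 20

```text
t: 6.68
eef_pos: [0.4656, 0.0874, 0.1895]
ee_rot: [3.141, -0.0, -1.47]
force: [-0.4, 0.4, -0.6]
width: 0.0332
gripper_force: 0.0
```

Emit:
arm_command:
  series: [0,0,0,0,0,0,0,0,0,0,0,0,0,0,0,0,0,0,0,0,0,0,0,0,0,0,0,0]

```text
t: 7.18
eef_pos: [0.4654, 0.0874, 0.1895]
ee_rot: [3.141, -0.0, -1.47]
force: [-2.4, 0.3, 1.3]
width: 0.0114
gripper_force: 20.0
```

Emit:
arm_command:
  series: [0,0,0,0,-0.1,0,0,0,0,0,0,-0.3,0,0,0,0,0,0,-0.5,0,0,0,0,0,0,-0.7,0,0,0,0,0,0,-0.8,0,0]

```text
t: 7.8
eef_pos: [0.5456, 0.0954, 0.1895]
ee_rot: [3.141, -0.0, -1.47]
force: [-5.2, 1.3, 4.4]
width: 0.0114
gripper_force: 20.0
```

Emit:
arm_command:
  series: [0,0,0,0,-0.2,0,0,0,0,0,0,-0.4,0,0,0,0,0,0,-0.6,0,0,0,0,0,0,-0.75,0,0,0,0,0,0,-0.83,0,0,0,0,0,0,-0.86,0,0,0,0,0,0,-0.87,0,0]

```text
t: 8.68
eef_pos: [0.6315, 0.104, 0.1895]
ee_rot: [3.141, -0.0, -1.47]
force: [-4.8, -1.3, 2.9]
width: 0.0112
gripper_force: 20.0
```

Emit:
arm_command:
  series: [0,0,0,0,-0.01,0,0,0,0,0,0,-0.02,0,0,0,0,0,0,-0.03,0,0,0,0,0,0,-0.03,0,0]

```text
t: 9.18
eef_pos: [0.6339, 0.1043, 0.1895]
ee_rot: [3.14, -0.0, -1.47]
force: [-7.5, -1.1, 4.0]
width: 0.0108
gripper_force: 20.0
```

Emit:
arm_command:
  series: [0,0,0,0,-0.01,0,0,0,0,0,0,-0.02,0,0,0,0,0,0,-0.02,0,0]

```text
t: 9.55
eef_pos: [0.634, 0.1043, 0.1894]
ee_rot: [3.136, -0.0, -1.47]
force: [-14.8, 0.5, 9.3]
width: 0.011
gripper_force: 20.0
```

Emit:
arm_command:
  series: [0,0,0,0,-0.01,0,0,0,0,0,0,-0.02,0,0,0,0,0,0,-0.02,0,0]

```text
t: 9.93
eef_pos: [0.6341, 0.1043, 0.1894]
ee_rot: [3.133, -0.001, -1.47]
force: [-22.2, 0.7, 14.5]
width: 0.0109
gripper_force: 20.0
```

Emit:
arm_command:
  series: [0,0,0,0,0.02,0,0,0,0,0,0,0.035,0,0,0,0,0,0,0.035,0,0.5,0,0,0,0,0.035,0,0.5,0,0,0,0,0.035,0,0.5,0,0,0,0,0.035,0,0.5]

```text
t: 10.68
eef_pos: [0.6356, 0.1047, 0.1895]
ee_rot: [-3.141, 0.0, -1.47]
force: [0.8, 0.2, 0.1]
width: 0.0425
gripper_force: 0.0
```

Emit:
arm_command:
  series: [0,0,0,0,0,-0.4,0.5,0,0,0,0,0,-0.8,0.5,0,0,0,0,0,-1,0.5,0,0,0,0,0,-1,0.5]

```text
t: 11.18
eef_pos: [0.6362, 0.1048, 0.2916]
ee_rot: [-3.138, 0.001, -1.47]
force: [-0.1, -0.2, -1.1]
width: 0.0438
gripper_force: 0.0
```

Emit:
arm_command:
  series: [0,0,0.1,0.1,0.1,0,0.5,0,0,0.2,0.2,0.2,0,0.5,0,0,0.3,0.3,0.3,0,0.5,0,0,0.4,0.42,0.3,0,0.5,0,0,0.5,0.42,0.3,0,0.5]

```text
t: 11.8
eef_pos: [0.6092, 0.059, 0.2883]
ee_rot: [3.141, -0.001, -2.262]
force: [0.7, 0.0, -0.2]
width: 0.0437
gripper_force: 0.0
```

Emit:
arm_command:
  series: [0,0,0.1,0,0,0,0.5,0,0,0.2,0,0,0,0.5,0,0,0.3,0,0,0,0.5,0,0,0.4,0,0,0,0.5,0,0,0.5,0,0,0,0.5,0,0,0.5,0,0,0,0.5,0,0,0.5,0,0,0,0.5]

```text
t: 12.68
eef_pos: [0.6095, 0.0597, 0.2889]
ee_rot: [-3.141, -0.001, -3.038]
force: [0.0, -0.8, -0.4]
width: 0.0438
gripper_force: 0.0
```

```bash
python3 -c "
from h import *
snap('w5')"
```

```text
12.725 [0.6096 0.0598 0.2891] [-3.1415 -0.0006 -3.0381] [ 0.    -0.003  0.003  0.    -0.002 -0.012]
```

Emit:
arm_command:
  series: [0,0,0,0.5,0,0,0.5,0,0,0,0.8,0,0,0.5,0,0,0,0.8,0,0,0.5,0,0,0,0.8,0,0,0.5]

```text
t: 13.22
eef_pos: [0.5305, 0.0519, 0.2899]
ee_rot: [3.141, 0.001, -3.04]
force: [1.4, -0.8, -0.2]
width: 0.0436
gripper_force: 0.0
```

```bash
python3 -c "
from h import *
snap('w6')
p=px(cam('w5'),(.545,.038,.092)),px(cam('w6'),(.545,.038,.092));print(p)
L=[]
for n,q in zip(('w5','w6'),p):
    u,v=q.astype(int);u=max(u-60,0);v=max(v-50,0);print(u,v);L.append(cv2.resize(cv2.imread(f'pics/{n}.png')[v:v+100,u:u+130],(390,300),interpolation=2))
cv2.imwrite('pics/z6.png',np.hstack(L))"
```

```text
13.275 [0.5307 0.0519 0.2896] [ 3.1416  0.0004 -3.0401] [-0.003  0.013  0.003 -0.    -0.001 -0.007]
(array([305.6908, 120.9572]), array([306.1475, 193.614 ]))
245 70
246 143
```

View pics/z6.png

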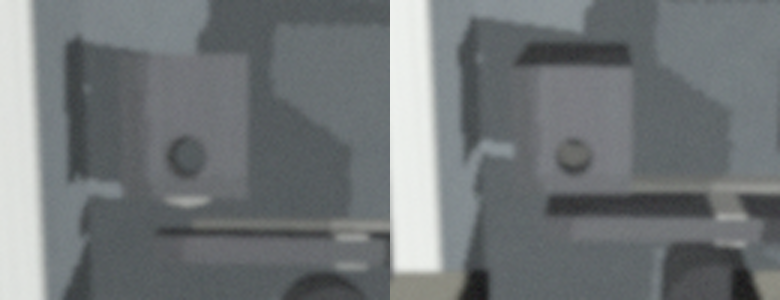

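Hole: w5 zoom centre (186.5,155), w6 (574-390=184,154.5).

```bash
python3 - <<'E'
from h import *
a,b=cam("w5"),cam("w6")
g=lambda x,y,u,v:(u+(x+.5)/3-.5,v+(y+.5)/3-.5)
A=g(186.5,155,245,70);B=g(184,154.5,246,143)
print(tri([(a,A),(b,B)]),atz(a,A,.092),atz(b,B,.092))
# refine: dark blob centroid
for n,c,q in(("w5",a,A),("w6",b,B)):
    I=cv2.GaussianBlur(cv2.imread(f"pics/{n}.png",0),(0,0),.8).astype(float);u,v=map(round,q);w=I[v-11:v+12,u-11:u+12]
    print("\n".join(" ".join(f"{int(x):3d}" for x in r) for r in w[::2]))
E
```

```text
(array([0.5453, 0.0392, 0.0931]), [np.float64(0.12375497333690715), np.float64(0.12375497333690347)]) [0.5453 0.0392 0.092 ] [0.5455 0.039  0.092 ]
113 114 114 113 113 113 113 114 114 115 114 114 114 114 114 114 114 114 114 114 114 114 115
112 113 114 113 112 112 113 113 114 113 113 113 114 114 114 114 114 114 113 113 114 114 115
112 114 114 113 112 112 111 110 108 106 105 105 107 109 111 112 114 114 114 113 113 114 115
112 114 113 112 109 105 100  93  86  83  84  87  92  96  99 103 108 111 113 114 114 115 115
112 113 111 108 102  94  83  77  77  81  85  87  89  89  90  94  99 106 111 113 114 115 115
113 113 110 104  95  84  76  76  81  86  88  90  90  90  90  90  94 101 108 112 113 114 114
113 113 110 102  90  78  72  76  82  88  89  89  89  89  89  90  93  98 105 110 113 114 115
112 113 111 105  96  85  76  74  77  82  86  87  87  87  87  88  93 100 108 112 114 115 115
112 112 111 107 101  93  85  77  74  74  76  79  80  82  85  91  99 106 111 113 113 113 113
110 110 110 109 107 103  98  91  85  81  79  80  82  86  93 100 107 110 111 110 109 110 110
108 109 108 108 107 107 106 104 
[... 555 characters left out ...]
 101  97  95  95  97 102 107 112 117 120 122 122 122 123
117 121 122 120 115 109 104 104 105 106 106 106 105 105 104 104 106 111 117 121 122 123 123
119 121 121 119 113 104  98  98 102 105 106 106 106 104 102  98  99 105 114 119 120 122 123
120 122 121 121 115 104  92  87  87  90  94  94  92  89  86  87  94 106 115 120 121 122 123
120 122 122 121 117 111 102  91  82  76  74  75  76  78  83  93 104 113 119 121 121 122 123
116 117 117 117 116 115 113 110 105  99  95  95  97 100 105 110 114 116 117 117 117 118 119
110 113 115 116 116 115 115 115 115 115 114 114 114 114 115 116 116 116 116 116 117 117 117
107 110 114 115 113 112 113 114 114 114 114 115 114 114 114 113 114 114 114 114 115 115 115
```

Emit:
arm_command:
  series: [0,0,0,0.13,-0.4,0,0.5,0,0,0,0.26,-0.81,0,0.5]

```text
t: 13.52
eef_pos: [0.5129, -0.032, 0.289]
ee_rot: [-3.141, -0.001, -3.039]
force: [1.2, 0.2, 0.8]
width: 0.0442
gripper_force: 0.0
```

Emit:
arm_command:
  series: [0,0,0,0.13,-0.4,0,0.5,0,0,0,0.26,-0.81,0,0.5]

```text
t: 13.78
eef_pos: [0.495, -0.116, 0.2892]
ee_rot: [-3.141, -0.001, -3.04]
force: [0.1, 0.5, 0.4]
width: 0.0441
gripper_force: 0.0
```

Emit:
arm_command:
  series: [0,0,0,0.13,-0.4,0,0.5,0,0,0,0.26,-0.81,0,0.5]

```text
t: 14.02
eef_pos: [0.4772, -0.1994, 0.2892]
ee_rot: [-3.142, -0.001, -3.04]
force: [0.2, -0.6, 1.0]
width: 0.0438
gripper_force: 0.0
```

Emit:
arm_command:
  series: [0,0,0,0.13,-0.4,0.2,0.5,0,0,0,0.26,-0.81,0.7,0.5,0,0,0,0.26,-0.81,1,0.5,0,0,0,0.26,-0.81,1,0.5,0,0,0,0.26,-0.81,1,0.5]

```text
t: 14.65
eef_pos: [0.4603, -0.2813, 0.1906]
ee_rot: [-3.141, 0.001, -3.04]
force: [-0.0, -0.9, 0.7]
width: 0.0441
gripper_force: 0.0
```

Emit:
arm_command:
  series: [0,0,0,0,0,0.3,0.5,0,0,0,0,0,0.6,0.5,0,0,0,0,0,0.91,0.5,0,0,0,0,0,0.91,0.5,0,0,0,0,0,0.91,0.5]

```text
t: 15.28
eef_pos: [0.4608, -0.2812, 0.1006]
ee_rot: [-3.14, 0.003, -3.04]
force: [1.2, -0.2, 0.9]
width: 0.0436
gripper_force: 0.0
```

Emit:
arm_command:
  series: [0,0,0,0,0,0,0,0,0,0,0,0,0,0,0,0,0,0,0,0,0,0,0,0,0,0,0,0,0,0,0,0,0,0,0]
  force: 40

```text
t: 15.9
eef_pos: [0.4594, -0.2812, 0.0989]
ee_rot: [-3.141, 0.0, -3.041]
force: [0.0, 0.6, 3.8]
width: 0.0195
gripper_force: 40.0
```

Emit:
arm_command:
  series: [0,0,0,0,0,-0.2,0,0,0,0,0,0,-0.5,0,0,0,0,0,0,-0.8,0,0,0,0,0,0,-1,0]

```text
t: 16.4
eef_pos: [0.4591, -0.2811, 0.1995]
ee_rot: [3.142, 0.0, -3.041]
force: [0.1, -0.5, -1.5]
width: 0.0194
gripper_force: 40.0
```

Emit:
arm_command:
  series: [0,0,0,0,0,-0.4,0,0,0,0,0,0,-0.85,0,0,0,0,0,0,-0.85,0,0,0,0,0,0,-0.85,0]

```text
t: 16.9
eef_pos: [0.4586, -0.2807, 0.2825]
ee_rot: [3.141, -0.001, -3.041]
force: [0.2, 1.0, -1.9]
width: 0.0193
gripper_force: 40.0
```

Emit:
arm_command:
  series: [0,0,0,-0.15,0.39,0,0,0,0,0,-0.295,0.775,0,0]

```text
t: 17.15
eef_pos: [0.4799, -0.2002, 0.2815]
ee_rot: [3.141, -0.003, -3.043]
force: [0.6, 0.2, -0.8]
width: 0.0194
gripper_force: 40.0
```

Emit:
arm_command:
  series: [0,0,0,-0.15,0.39,0,0,0,0,0,-0.295,0.775,0,0]

```text
t: 17.4
eef_pos: [0.5016, -0.1196, 0.2817]
ee_rot: [3.141, -0.003, -3.041]
force: [0.5, 0.0, -1.2]
width: 0.0192
gripper_force: 40.0
```

Emit:
arm_command:
  series: [0,0,0,-0.15,0.39,0,0,0,0,0,-0.295,0.775,0,0]

```text
t: 17.65
eef_pos: [0.5232, -0.0396, 0.2817]
ee_rot: [-3.141, -0.003, -3.041]
force: [0.4, 0.8, -0.7]
width: 0.0193
gripper_force: 40.0
```

Emit:
arm_command:
  series: [0,0,0,-0.15,0.39,0,0,0,0,0,-0.295,0.775,0,0,0,0,0,-0.295,0.775,0,0,0,0,0,-0.295,0.775,0,0,0,0,0,-0.295,0.775,0,0]

```text
t: 18.27
eef_pos: [0.545, 0.0384, 0.283]
ee_rot: [-3.141, -0.001, -3.042]
force: [-0.7, 0.7, -1.9]
width: 0.0192
gripper_force: 40.0
```

```bash
python3 -c "
from h import *
snap('w7')
L=[]
for n in('side','top'):
    c=arm.camera_model(n);u,v=px(c,(.53,.05,.15)).astype(int);L.append(cv2.resize(arm.grab_frame(n)[v-50:v+50,u-65:u+65],(390,300),interpolation=2))
cv2.imwrite('pics/z7.png',np.vstack([np.hstack(L),cv2.resize(cv2.imread('pics/w7.png')[100:280,160:394],(780,300))]))
print(arm.get_state()['eef_pos'])"
```

```text
18.325 [0.545  0.0383 0.2832] [-3.1415 -0.0007 -3.042 ] [-0.002 -0.006  0.006  0.    -0.001  0.   ]
[0.5452 0.0385 0.2835]
```

View pics/z7.png

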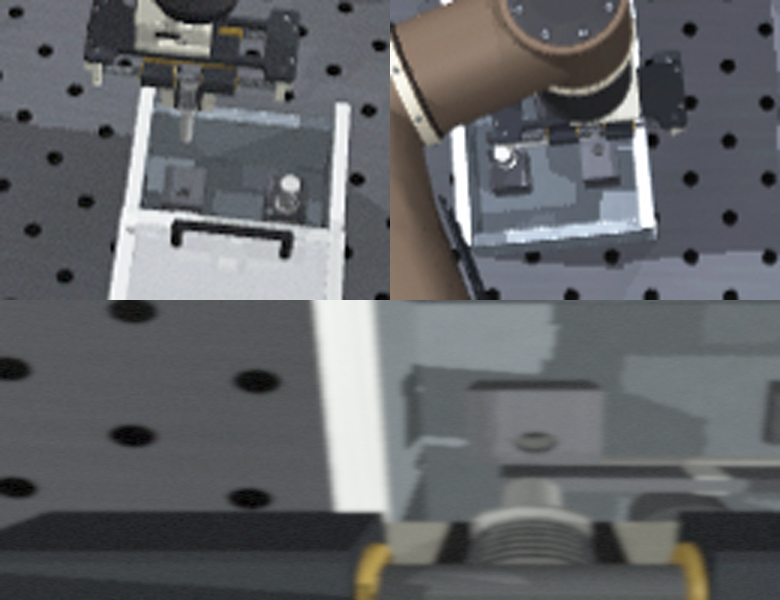

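The pin is held upright, its tip at w7 zoom column 532.5. The hole is at zoom (535,441), and the guard is open.

```bash
python3 - <<'E'
from h import *
c=cam("w7")
print("hole",atz(c,(160+535.5*.3,100+141*.6),.092))
print("tip near edge",atz(c,(160+532.5*.3,100+181*.6),.194),"pred tip px centre",px(c,(.5455,.038,.1945)))
for m in((.4600,-.2817,.07),):print("pin est with TCP offset +.0006")
s=arm.get_state();yaw=s["ee_rot"][2];x=np.array([np.cos(yaw),np.sin(yaw)]);y=np.array([np.sin(yaw),-np.cos(yaw)])
d=np.array([.5448,.0396])-s["eef_pos"][:2];print(d,x@d,y@d)
E
```

```text
hole [0.5456 0.0393 0.092 ]
tip near edge [0.543  0.0379 0.194 ] pred tip px centre [319.5715 211.8499]
pin est with TCP offset +.0006
[-0.0004  0.0011] 0.000299492098911096 0.001184159899719639
```

Emit:
arm_command:
  series: [0,0,0,0,0.012,0.3,0,0,0,0,0,0.012,0.6,0,0,0,0,0,0.012,0.9,0,0,0,0,0,0.012,0.97,0,0,0,0,0,0.012,0.97,0,0,0,0,0,0.012,0.97,0]

```text
t: 19.18
eef_pos: [0.5461, 0.0405, 0.188]
ee_rot: [3.141, 0.002, -3.041]
force: [-0.2, 0.9, -0.8]
width: 0.0191
gripper_force: 40.0
```

Emit:
arm_command:
  series: [0,0,0,0,0,0.04,0,0,0,0,0,0,0.08,0,0,0,0,0,0,0.12,0,0,0,0,0,0,0.12,0]

```text
t: 19.68
eef_pos: [0.5451, 0.0402, 0.1742]
ee_rot: [-3.141, -0.001, -3.041]
force: [0.3, -1.0, -1.6]
width: 0.0191
gripper_force: 40.0
```

Emit:
arm_command:
  series: [0,0,0,0,-0.005,0.06,0,0,0,0,0,-0.005,0.12,0,0,0,0,0,-0.005,0.18,0,0,0,0,0,-0.005,0.24,0,0,0,0,0,-0.005,0.24,0]

```text
t: 20.3
eef_pos: [0.5451, 0.0398, 0.1499]
ee_rot: [-3.141, -0.001, -3.041]
force: [-0.2, -0.2, -0.2]
width: 0.0189
gripper_force: 40.0
```

Emit:
arm_command:
  series: [0,0,0,0,0,0.06,0,0,0,0,0,0,0.12,0,0,0,0,0,0,0.18,0,0,0,0,0,0,0.24,0,0,0,0,0,0,0.25,0,0,0,0,0,0,0.25,0]

```text
t: 21.05
eef_pos: [0.5453, 0.0399, 0.1255]
ee_rot: [-3.141, -0.0, -3.041]
force: [0.7, 0.4, -1.7]
width: 0.0193
gripper_force: 40.0
```

Emit:
arm_command:
  series: [0,0,0,0,0,0.02,0,0,0,0,0,0,0.04,0,0,0,0,0,0,0.05,0,0,0,0,0,0,0.05,0]

```text
t: 21.55
eef_pos: [0.5454, 0.0399, 0.1213]
ee_rot: [-3.142, 0.0, -3.041]
force: [-3.0, -0.4, 6.1]
width: 0.0189
gripper_force: 40.0
```

Contact is at the expected seating height (0.121). I press a little more, release with a small opening, then retreat.

Emit:
arm_command:
  series: [0,0,0,0,0,0.01,0,0,0,0,0,0,0.02,0,0,0,0,0,0,0.02,0]

```text
t: 21.92
eef_pos: [0.5455, 0.0399, 0.1212]
ee_rot: [-3.141, 0.001, -3.04]
force: [-9.9, 1.8, 23.5]
width: 0.0191
gripper_force: 40.0
```

Emit:
arm_command:
  series: [0,0,0,0,0,-0.02,0,0,0,0,0,0,-0.02,0.36,0,0,0,0,0,-0.02,0.36,0,0,0,0,0,-0.02,0.36,0,0,0,0,0,-0.02,0.36]

```text
t: 22.55
eef_pos: [0.5453, 0.0399, 0.1204]
ee_rot: [-3.141, -0.0, -3.041]
force: [-0.3, 0.1, -0.3]
width: 0.0314
gripper_force: 0.0
```

Emit:
arm_command:
  series: [0,0,0,0,0,-0.15,0.36,0,0,0,0,0,-0.4,0.36,0,0,0,0,0,-0.8,0.36,0,0,0,0,0,-1,0.36,0,0,0,0,0,-1,0.36]

```text
t: 23.18
eef_pos: [0.5464, 0.0402, 0.2235]
ee_rot: [3.141, 0.005, -3.041]
force: [-0.2, 0.2, -0.4]
width: 0.0317
gripper_force: 0.0
```

Emit:
arm_command:
  series: [0,0,0,0,0,-0.35,0.4,0,0,0,0,0,-0.7,0.4,0,0,0,0,0,-0.7,0.4,0,0,0,0,0,-0.7,0.4]

```text
t: 23.68
eef_pos: [0.5448, 0.0399, 0.2899]
ee_rot: [3.141, -0.001, -3.041]
force: [-0.0, -0.3, -0.1]
width: 0.0348
gripper_force: 0.0
```

```bash
python3 -c "
from h import *
snap('w8')"
```

```text
23.725 [0.5447 0.0398 0.2895] [-3.1415 -0.0018 -3.0411] [ 0.001  0.008 -0.002  0.002 -0.001  0.   ]
```

Emit:
arm_command:
  series: [0,0,0,-0.4,0.2,0,0.5,0,0,0,-0.8,0.4,0,0.5,0,0,0,-0.8,0.4,0,0.5,0,0,0,-0.8,0.4,0,0.5]

```text
t: 24.22
eef_pos: [0.6203, 0.0876, 0.289]
ee_rot: [-3.141, -0.003, -3.041]
force: [-0.2, 0.4, 0.1]
width: 0.0437
gripper_force: 0.0
```

```bash
python3 -c "
from h import *
snap('w9')
L=[]
for n in('w8','w9'):
    c=cam(n);u,v=px(c,(.54,.095,.12)).astype(int);u=max(u-100,0);v=max(v-75,0);print(u,v,px(c,(.5454,.0391,.134)));L.append(cv2.resize(cv2.imread(f'pics/{n}.png')[v:v+150,u:u+200],(400,300),interpolation=2))
cv2.imwrite('pics/z9.png',np.hstack(L))"
```

```text
24.275 [0.6202 0.0874 0.2896] [-3.1411 -0.0018 -3.041 ] [-0.004 -0.019  0.     0.002  0.001 -0.001]
273 113 [319.015  191.7227]
236 32 [275.444  106.9019]
```

View pics/z9.png

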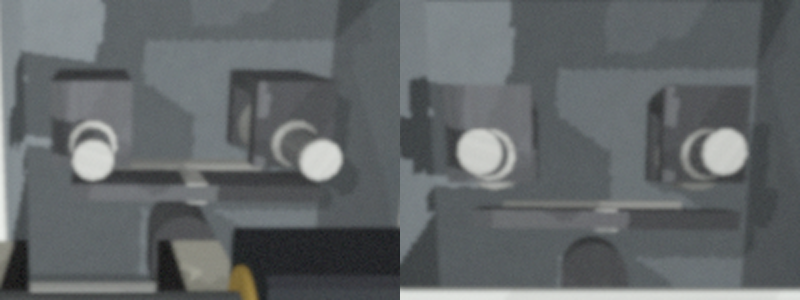

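Both barrel heads stand alike on their lugs and the head top projects where a seated pin should (w8 (319,193), predicted (319,192)). The coupon is unmoved. Next I shut the guard.

Emit:
arm_command:
  series: [0,0,-0.1,-0.16,0.155,0,0.5,0,0,-0.2,-0.16,0.155,0,0.5,0,0,-0.3,-0.16,0.155,0,0.5,0,0,-0.4,-0.16,0.155,0,0.5,0,0,-0.5,-0.16,0.155,0,0.5]

```text
t: 24.9
eef_pos: [0.6345, 0.1042, 0.291]
ee_rot: [-3.141, 0.0, -2.251]
force: [-0.8, -0.2, 0.7]
width: 0.0441
gripper_force: 0.0
```

Emit:
arm_command:
  series: [0,0,-0.1,0,0,0,0.5,0,0,-0.2,0,0,0,0.5,0,0,-0.3,0,0,0,0.5,0,0,-0.4,0,0,0,0.5,0,0,-0.5,0,0,0,0.5,0,0,-0.5,0,0,0,0.5,0,0,-0.5,0,0,0,0.5]

```text
t: 25.78
eef_pos: [0.6349, 0.1045, 0.2908]
ee_rot: [-3.141, 0.0, -1.474]
force: [-0.3, 0.2, 0.5]
width: 0.0442
gripper_force: 0.0
```

Emit:
arm_command:
  series: [0,0,0,0,0,0.3,0.5,0,0,0,0,0,0.7,0.5,0,0,0,0,0,1,0.5,0,0,0,0,0,1,0.5,0,0,0,0,0,1,0.5]

```text
t: 26.4
eef_pos: [0.636, 0.1049, 0.192]
ee_rot: [-3.14, -0.0, -1.471]
force: [-0.4, -0.2, 0.8]
width: 0.0436
gripper_force: 0.0
```

Emit:
arm_command:
  series: [0,0,0,0,0,0,0,0,0,0,0,0,0,0,0,0,0,0,0,0,0,0,0,0,0,0,0,0,0,0,0,0,0,0,0,0,0,0,0,0,0,0]
  force: 20

```text
t: 27.15
eef_pos: [0.6339, 0.1045, 0.1907]
ee_rot: [3.139, -0.0, -1.47]
force: [-5.5, 1.0, 5.0]
width: 0.0112
gripper_force: 20.0
```

Emit:
arm_command:
  series: [0,0,0,0,0.1,0,0,0,0,0,0,0.3,0,0,0,0,0,0,0.5,0,0,0,0,0,0,0.7,0,0,0,0,0,0,0.8,0,0]

```text
t: 27.78
eef_pos: [0.5552, 0.0967, 0.1908]
ee_rot: [-3.14, 0.0, -1.47]
force: [4.7, -1.1, -2.3]
width: 0.0112
gripper_force: 20.0
```

Emit:
arm_command:
  series: [0,0,0,0,0.2,0,0,0,0,0,0,0.4,0,0,0,0,0,0,0.6,0,0,0,0,0,0,0.75,0,0,0,0,0,0,0.83,0,0,0,0,0,0,0.87,0,0,0,0,0,0,0.87,0,0]

```text
t: 28.65
eef_pos: [0.4687, 0.088, 0.1907]
ee_rot: [3.141, -0.0, -1.47]
force: [-2.1, 0.8, 3.3]
width: 0.0113
gripper_force: 20.0
```

Emit:
arm_command:
  series: [0,0,0,0,0.01,0,0,0,0,0,0,0.03,0,0,0,0,0,0,0.04,0,0,0,0,0,0,0.04,0,0]

```text
t: 29.15
eef_pos: [0.4653, 0.0877, 0.1907]
ee_rot: [-3.141, 0.0, -1.47]
force: [4.3, -0.2, 0.4]
width: 0.0114
gripper_force: 20.0
```

Emit:
arm_command:
  series: [0,0,0,0,0.01,0,0,0,0,0,0,0.02,0,0,0,0,0,0,0.02,0,0]

```text
t: 29.52
eef_pos: [0.4645, 0.0876, 0.1907]
ee_rot: [-3.139, 0.0, -1.47]
force: [11.3, -1.9, -5.7]
width: 0.0112
gripper_force: 20.0
```

Emit:
arm_command:
  series: [0,0,0,0,0.01,0,0,0,0,0,0,0.02,0,0,0,0,0,0,0.02,0,0]

```text
t: 29.9
eef_pos: [0.4644, 0.0877, 0.1908]
ee_rot: [-3.136, 0.0, -1.469]
force: [22.0, -5.2, -13.6]
width: 0.0111
gripper_force: 20.0
```

The guard is at its stop (travel 170 mm). I relieve the load, open and retreat.

Emit:
arm_command:
  series: [0,0,0,0,-0.02,0,0,0,0,0,0,-0.03,0,0,0,0,0,0,-0.03,0,0.5,0,0,0,0,-0.03,0,0.5,0,0,0,0,-0.03,0,0.5,0,0,0,0,-0.03,0,0.5]

```text
t: 30.65
eef_pos: [0.4638, 0.0874, 0.1904]
ee_rot: [3.141, -0.0, -1.47]
force: [-0.0, -0.1, -0.6]
width: 0.0422
gripper_force: 0.0
```

Emit:
arm_command:
  series: [0,0,0,0,0,-0.3,0.5,0,0,0,0,0,-0.7,0.5,0,0,0,0,0,-1,0.5,0,0,0,0,0,-1,0.5,0,0,0,0,0,-1,0.5]

```text
t: 31.28
eef_pos: [0.4637, 0.0874, 0.29]
ee_rot: [3.141, 0.0, -1.47]
force: [-0.2, -0.2, -0.2]
width: 0.0436
gripper_force: 0.0
```

```bash
python3 - <<'E'
from h import *
# compare with the first pictures: scene change outside the arm
for n in("side","top"):
    im=arm.grab_frame(n);c=arm.camera_model(n);cv2.imwrite(f"pics/{n}1.png",im)
    d=cv2.absdiff(im,cv2.imread(f"pics/{n}0.png")).max(2);d=cv2.medianBlur(d,3)
    for nm,p in dict(barL=(.460,.141,.187),barR=(.471,.032,.187),far_edge=(.657,.11,.15),bore=(.5454,.0391,.12),stub=(.5175,-.2768,.09),ball=(.574,-.27,.09),tee=(.401,-.288,.1),pin_hole=(.46,-.282,.08)).items():
        u,v=px(c,p).astype(int);print(n,nm,(u,v),(d[v-7:v+8,u-7:u+8]>40).mean().round(2),end="; ")
    print()
s=arm.get_state();print(s["t"],s["eef_pos"],s["force"])
E
```

```text
side barL (np.int64(368), np.int64(160)) 0.03; side barR (np.int64(333), np.int64(156)) 0.0; side far_edge (np.int64(346), np.int64(217)) 0.0; side bore (np.int64(330), np.int64(188)) 0.0; side stub (np.int64(239), np.int64(168)) 0.12; side ball (np.int64(236), np.int64(182)) 0.02; side tee (np.int64(245), np.int64(139)) 0.23; side pin_hole (np.int64(242), np.int64(156)) 0.24; 
top barL (np.int64(276), np.int64(239)) 0.62; top barR (np.int64(308), np.int64(236)) 0.04; top far_edge (np.int64(288), np.int64(186)) 0.42; top bore (np.int64(307), np.int64(218)) 0.07; top stub (np.int64(395), np.int64(228)) 0.13; top ball (np.int64(392), np.int64(213)) 0.0; top tee (np.int64(399), np.int64(260)) 0.16; top pin_hole (np.int64(396), np.int64(244)) 0.05; 
31.375 [0.4636 0.0873 0.2895] [-0.8193  0.4139 -0.2621]
```

```bash
python3 -c "
from station import arm
print(arm.job_done())"
```

```text
the job is handed in; nothing more can be done
None
```

I slid the guard fully open, seated the long barrel-headed pin home in the empty roller support, slid the guard fully shut, and handed the job in at about 31 s; no verdict came back, and I did not re-check the bystanders by eye at the end.

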